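# Find the concealed catch of the parts drawer

## Robot

A 6-joint arm with a two-finger parallel gripper is mounted at the origin on the work surface. World frame = base frame: x ahead of the robot, y to its left, z up, the work surface at z = 0. Lengths are in mm, angles in rad, forces in N, time in s.
With the tool pointing down it reaches from about 275 to 1000 mm from the base axis. Payload 8.4 kg.
Tool frame: the origin (TCP) lies midway between the tips of the shut fingers; the grasp point (between the pads) lies 19 mm behind it; z points along the fingers, y is the direction in which the jaws open and shut (so a half turn about z gives the same grasp; the last joint's range is limited). The gripper opens to 85 mm and grips with 20 to 120 N. Pads are 22 mm wide; open, the fingers measure 114 mm over their backs; the gripper's body (76 mm by 85 mm) begins 54 mm behind the grasp point. The pads swing forward as they close: fully open they stand 13 mm farther back than shut.
Start: joints at [1.167, 0.353, 1.633, -0, 1.155, -0.002], TCP at [244.421, 575.227, 231.281] pointing down, gripper open.
Joint ranges: [-2.63, 2.63], [-0.92, 2.1], [0.06, 2.66], [-1.3, 4.44], [0, 2.69], [-3.02, 3.02]. Speed limits (rad/s): [2.22, 2.22, 2.79, 3.14, 3.14, 3.14].

## Interface

Orientations are given as [roll, pitch, yaw] about the fixed x, y, z axes, in that order (R = Rz(yaw) Ry(pitch) Rx(roll)).
In Python, from rig import r gives the robot as it stands. The module is installed in compiled form; this text tells all that it offers.
- The arm moves only by the tool drive_tool, never from a script. Its argument "moves" is a list of rows, each a list of 3 entries, a list of its own where there are three numbers: the closure, from 0 (fully open) to 1 (shut), then the shift along the tool's x, y, z in cm, then the turn about the tool's z in degrees. In form: [[claw, [dx, dy, dz], roll], ...]. A call has 1 to 12 rows; each row is the pose to reach, as a shift and turn from the pose measured when the call began, along the tool's axes at that moment; what a row does not reach only later rows make up. A row lasts 1/8 s, in which the tool goes at most 62.5 mm and 10.7 degrees, less where a joint would pass 70% of its speed; a pose out of reach is approached as far as the arm can. A call with a gripper value outside its range is refused whole. The fingers move at their own pace and stop on an object; "grip_force" is the grip in N (left out, the last holds). Time passes only in rows, so rows that repeat a pose let the fingers close. It gives the time, the measured TCP pose, the force and the opening at its end, in the units of the state.
- r.sense(): the state, without advancing time (a new reading comes with each control period).
- r.grab_frame(name): name is "scene" or "side" or "wrist"; returns a dict with "color" (420x560x3 uint8, red, green, blue), "fx", "fy", "cx", "cy" (pixels), "pose" (4x4, takes a point from camera to world coordinates); the wrist camera has in their place "hand_eye" (4x4, takes a point from camera to tool coordinates, whose origin is the TCP and whose axes are the flange's). Camera axes: x right, y up, looking along -z (the intrinsics and any distortion apply to the point x, -y, -z); pixel columns grow to the right and rows downward; lengths in mm; the calibration is good to about 2 mm. The wrist camera is an equidistant fisheye: a pixel r from the principal point sees the ray r / f radians off the axis. A picture is of the moment at which its call begins: read the wrist's pose just before it. There is no depth.
- r.sign_off(): hands the job in, once; it reports no verdict.
Trained networks look in the newest picture that a camera, given by its name, has taken for a name from the list of things; names that differ only in an ending like _2 or _b are one class to them, and where a whole thing is asked for, a point or a joint stands for the part that bears it (a point fixed in the world has none). Each returns a list of dicts, best first, with "score" (0 to 1); they miss things now and then, are a little off and sometimes report something else, mostly with a low value. They report only what shows in the picture. A call takes as long as a camera call.
- r.outline_of(thing, camera): "mask" (420x560 bool, what is visible of it) and "at" ([column, row] in pixels, amid what is visible of it).
- r.spot_point(thing, camera): "at" ([column, row] in pixels: a listed point, or the origin of a listed thing).
The state is a dict: "clock": time; "qpos": joint angles; "qvel": joint speeds; "joint_efforts": joint torques, N m; "eef_pos": TCP position; "tcp_rot": TCP orientation; "contact_force": force on the tool from outside, world axes, zero at the start; "wrist_torque": the same for the moment, N m; "opening": opening from 0.0 (shut) to 1.0 (fully open).
Only numpy, scipy, OpenCV 4.12 (cv2) and the standard library are available. Lean on these libraries where they do the work, as an engineer would, in place of code of your own. Each camera call takes 0.05 s, during which the arm holds its last target.

## Task

The grey steel case's drawer is held shut by a concealed catch: of the five square plates set into its top, four are fixed blanks and one gives when pressed. Feel along the plates with the fingertips, press the one that gives until the drawer springs fully out, then let the plate come back up and take the hand away. Do not touch the drawer, and leave everything else on the case and the table where it is.

Things in the scene. Friction and masses are not known exactly. Their poses are not given: they have to be found in the camera images.
- case: fixed grey painted steel case, 200 (x) x 320 (y) x 85 mm high, on the table; its drawer is in its -x face, towards the robot. Origin: centre of its underside, z up. Its flat top has a row of five square openings, 46 x 46 mm, 56 mm apart along its y axis, 30 mm to -x of its centre; in each sits a plain 43.5 mm square aluminium plate with its face 2 mm below the top. The five plates look alike
- spot0 (a point): centre of opening 0 of the row (0 at the case's -y end, 4 at its +y end), level with the case's top surface, 85 mm above the table; the plate's face is 2 mm below this point. Axes as the case's. The plate is either a rigid blank or the catch: which one it is changes from run to run
- spot1 (a point): centre of opening 1 of the row (0 at the case's -y end, 4 at its +y end), level with the case's top surface, 85 mm above the table; the plate's face is 2 mm below this point. Axes as the case's. The plate is either a rigid blank or the catch: which one it is changes from run to run
- spot2 (a point): centre of opening 2 of the row (0 at the case's -y end, 4 at its +y end), level with the case's top surface, 85 mm above the table; the plate's face is 2 mm below this point. Axes as the case's. The plate is either a rigid blank or the catch: which one it is changes from run to run
- spot3 (a point): centre of opening 3 of the row (0 at the case's -y end, 4 at its +y end), level with the case's top surface, 85 mm above the table; the plate's face is 2 mm below this point. Axes as the case's. The plate is either a rigid blank or the catch: which one it is changes from run to run
- spot4 (a point): centre of opening 4 of the row (0 at the case's -y end, 4 at its +y end), level with the case's top surface, 85 mm above the table; the plate's face is 2 mm below this point. Axes as the case's. The plate is either a rigid blank or the catch: which one it is changes from run to run
- catch (a joint): the catch's push plate, in any one of the five openings: how far it is pressed straight down, m: 0 up, 0.006 fully down (8 mm below the case's top). Its spring takes about 1.5 N at first and 5 N at the bottom; it lets the drawer go after about 4 mm and comes back up when let go. The other four plates are rigid and do not move
- drawer_slide (a joint): how far the drawer has come out of the case, m: 0 to 0.0015 shut and latched, 0.055 fully out. A spring drives it out towards the case's -x by itself, in about half a second, once the catch is pressed
- drawer: the drawer; what shows is its grey front plate, 4 x 260 x 56 mm, in the -x face of the case, 10 to 66 mm above the table; no handle. Its origin is the point of the case's underside centre carried along with the drawer; the plate stands 102 mm to -x of it
- tee: loose brass pipe tee lying on top of the case behind the row of plates, 28 x 54 mm, 46 mm high with one branch pointing up; origin at its underside. To be left alone
- tape: loose brown roll of tape lying flat on top of the case behind the row of plates, 76 mm across, 25 mm high; origin at the centre of its underside. To be left alone
- bin_left: loose blue open-fronted parts bin with fittings, 160 x 110 x 75 mm, on the table to the left (+y) of the case; origin at the centre of its underside. To be left alone
- bin_right: the same kind of blue bin, to the right (-y) of the case. To be left alone
- spanner: loose steel spanner, 170 mm long, flat on the table at the right front; origin at its underside. To be left alone
- jar: loose jar with black lid, 64 mm across, 85 mm high, on the table at the left front; origin at the centre of its underside. To be left alone

How it is judged (in metres and radians):
On the way:
1. the plate of the concealed catch is pressed in (value of joint catch above 0.0035 m), for 0.02 s.
At the end, for the whole second after the job is handed in: the drawer stands out by more than 48 mm and is at rest, the catch's plate is back up (less than 1.5 mm in), and none of the six loose things is more than 20 mm from where it stood (value of joint drawer_slide above 0.048 m and velocity of joint drawer_slide below 0.01 m/s and value of joint catch below 0.0015 m and not (distance of tee from where it was at the start of the episode above 0.02 m) and not (distance of tape from where it was at the start of the episode above 0.02 m) and not (distance of bin_left from where it was at the start of the episode above 0.02 m) and not (distance of bin_right from where it was at the start of the episode above 0.02 m) and not (distance of spanner from where it was at the start of the episode above 0.02 m) and not (distance of jar from where it was at the start of the episode above 0.02 m)); the robot touches nothing.
It fails at once if the drawer is touched by the robot (more than 2 N) (contact force between any of the fingers, the arm and drawer above 2 N).
It fails at once if a loose thing is lifted or moved more than 20 mm (distance of any of tee, tape, bin_left, bin_right, spanner, jar from where it was at the start of the episode above 0.02 m).
It also fails if it takes over 48 s, if anything falls off the work surface, if the arm or the gripper's body presses on something with over 40 N, if the wrist force passes 120 N, or if a joint passes its speed limit or range.

## Working session

There is one attempt and no reset: what is moved stays moved. The work goes in short steps, Python scripts to look and compute and a tool call to move; the robot and the scene stay as the last step left them, time stands still between calls to the robot, and variables do not carry over. Pictures are saved under pics/ and viewed, and the job is handed in when it is done.

Besides the shell and the picture viewer there is one more tool, called by a JSON object that holds its "api" and its "payload". drive_tool: Moves the arm, as the interface text tells. Its arguments: {"type":"object","properties":{"moves":{"type":"array"},"grip_force":{"type":"number"}},"required":["moves"]}

```bash
mkdir -p pics
cat > h.py <<'E'
from rig import r
import numpy as np, cv2
def save(name,fn):
    f=r.grab_frame(name); cv2.imwrite('pics/'+fn,f['color'][:,:,::-1]); return f
def ray(f,px,z):
    d=np.array([(px[0]-f['cx'])/f['fx'],-(px[1]-f['cy'])/f['fy'],-1.])
    P=np.array(f['pose']); d=P[:3,:3]@d; o=P[:3,3]; return o+d*(z-o[2])/d[2]
E
python3 - <<'E'
from h import *
s=r.sense(); print({k:np.round(v,3) for k,v in s.items()})
for c in ['scene','side']:
    f=save(c,c+'0.png'); print(c,[k for k in f], np.round(f['pose'],2).tolist(), f['fx'])
    for i in range(5):
        for d in r.spot_point('spot%d'%i,c)[:2]: print(c,i,d['score'],d['at'],np.round(ray(f,d['at'],85),1))
    for t,z in [('tee',85),('tape',85),('case',0),('jar',0),('spanner',0),('bin_left',0)]:
        for d in r.spot_point(t,c)[:1]: print(c,t,d['score'],d['at'],np.round(ray(f,d['at'],z),1))
E
```

```text
{'clock': np.float64(0.0), 'qpos': array([ 1.167,  0.354,  1.634, -0.   ,  1.155, -0.002]), 'qvel': array([-0.   ,  0.001,  0.   ,  0.001,  0.001, -0.001]), 'joint_efforts': array([ 1.0000e-03, -6.0527e+01, -3.4205e+01,  0.0000e+00,  1.0000e-02,
        0.0000e+00]), 'eef_pos': array([244.209, 574.777, 230.55 ]), 'tcp_rot': array([-3.14, -0.  ,  2.74]), 'contact_force': array([ 0.37 , -1.238, -0.366]), 'wrist_torque': array([ 0.018, -0.016,  0.001]), 'opening': np.float64(1.0)}
scene ['color', 'fx', 'fy', 'cx', 'cy', 'pose'] [[0.66, -0.6, 0.45, 1117.08], [0.75, 0.52, -0.41, -523.83], [0.02, 0.61, 0.8, 1120.8], [0.0, 0.0, 0.0, 1.0]] 441.8635924354879
scene 0 0.88 [302.8, 195.8] [543.   86.9  85. ]
scene 0 0.87 [267.1, 206.7] [504.6 -21.3  85. ]
scene 1 0.88 [302.8, 195.8] [543.   86.9  85. ]
scene 1 0.87 [267.1, 206.7] [504.6 -21.3  85. ]
scene 2 0.88 [302.8, 195.8] [543.   86.9  85. ]
scene 2 0.87 [267.1, 206.7] [504.6 -21.3  85. ]
scene 3 0.88 [302.8, 195.8] [543.   86.9  85. ]
scene 3 0.87 [267.1, 206.7] [504.6 -21.3  85. ]
scene 4 0.88 [302.8, 195.8] [543.   86.9  85. ]
scene 4 0.
[... 601 characters left out ...]
6.3 143.9  85. ]
side 1 0.76 [262.8, 175.4] [537.7  76.7  85. ]
side 1 0.72 [249.4, 158.4] [546.3 143.9  85. ]
side 2 0.76 [262.8, 175.4] [537.7  76.7  85. ]
side 2 0.72 [249.4, 158.4] [546.3 143.9  85. ]
side 3 0.76 [262.8, 175.4] [537.7  76.7  85. ]
side 3 0.72 [249.4, 158.4] [546.3 143.9  85. ]
side 4 0.76 [262.8, 175.4] [537.7  76.7  85. ]
side 4 0.72 [249.4, 158.4] [546.3 143.9  85. ]
side tee 0.63 [318.6, 187.6] [616.3 -34.8  85. ]
side tape 0.72 [248.7, 160.0] [541.7 140.4  85. ]
side case 0.59 [282.3, 207.8] [556.1  24.8   0. ]
side jar 0.64 [167.9, 145.5] [443.4 404.    0. ]
side spanner 0.83 [354.1, 372.9] [ 411.9 -378.2    0. ]
side bin_left 0.96 [241.1, 115.7] [682.  386.2   0. ]
```

Run:
```python
from h import *
for c,w in [('scene',(190,140,380,270)),('side',(190,100,390,250))]:
    f=save(c,c+'1.png')
    for d in r.spot_point('spot0',c): print(c,d['score'],d['at'],np.round(ray(f,d['at'],85),1))
    x0,y0,x1,y1=w
    im=cv2.resize(f['color'][y0:y1,x0:x1,::-1],None,fx=4,fy=4,interpolation=cv2.INTER_CUBIC); cv2.imwrite('pics/%s_z.png'%c,im)
```

```text
scene 0.73 [252.4, 216.8] [505.  -77.4  85. ]
scene 0.73 [300.3, 195.4] [537.   82.2  85. ]
scene 0.71 [266.4, 207.2] [504.6 -24.1  85. ]
scene 0.64 [316.0, 185.1] [538.5 146.5  85. ]
scene 0.58 [283.2, 204.8] [530.2  19.4  85. ]
side 0.95 [248.4, 159.7] [541.7 141.7  85. ]
side 0.84 [260.2, 175.9] [531.8  79.2  85. ]
side 0.81 [291.4, 224.3] [498.9 -79.5  85. ]
side 0.7 [273.2, 188.5] [531.6  28.   85. ]
side 0.64 [282.2, 207.3] [512.9 -29.5  85. ]
```

View pics/scene_z.png

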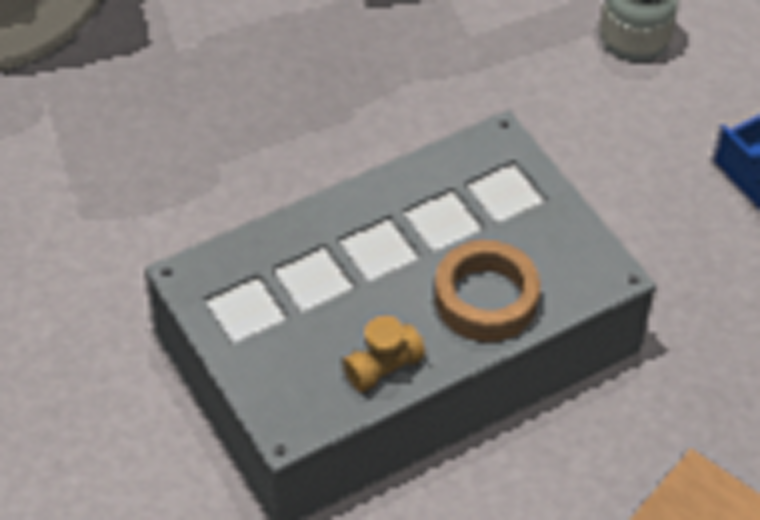

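View pics/side_z.png

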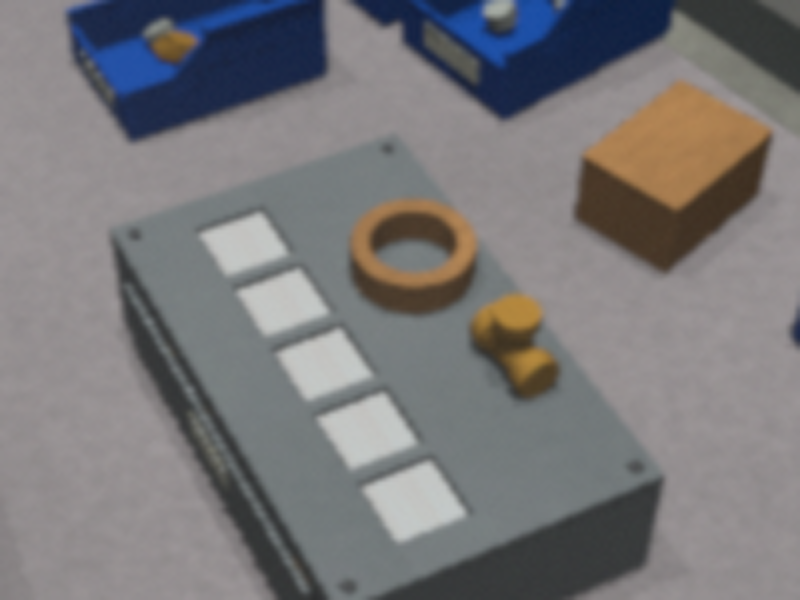

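View pics/scene0.png

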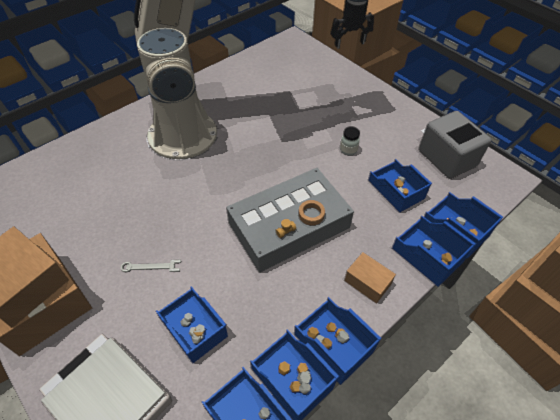

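The five white plates stand out clearly: zoomed scene view from (246,310) to (506,192), zoomed side view from (413,500) to (243,242). The tape and tee lie behind the row. I'll segment the plates in both views.

```bash
cat >> h.py <<'E'
def plates(f,w,thr=185):
    x0,y0,x1,y1=w; m=(f['color'].min(2)>thr)
    n,l,s,c=cv2.connectedComponentsWithStats(m[y0:y1,x0:x1].astype(np.uint8))
    out=[]
    for i in range(1,n):
        if s[i,4]>60: out.append((s[i,4],ray(f,c[i]+[x0,y0],83)))
    return sorted(out,key=lambda t:t[1][1])
E
python3 - <<'E'
from h import *
allp=[]
for c,w in [('scene',(235,175,335,230)),('side',(235,145,315,240))]:
    f=r.grab_frame(c); p=plates(f,w)
    for a,q in p: print(c,a,np.round(q,1))
    P=np.array([q[:2] for a,q in p])
    if len(P)==5:
        k=np.arange(5)-2; v=(k[:,None]*P).sum(0)/10; print('centre',P.mean(0),'pitch',np.linalg.norm(v),'yaw',np.arctan2(-v[0],v[1]), np.degrees(np.arctan2(-v[0],v[1])))
E
```

```text
scene 165 [502.2 -80.5  83. ]
scene 153 [513.3 -25.4  83. ]
scene 148 [524.   29.1  83. ]
scene 141 [534.6  84.4  83. ]
scene 133 [545.6 139.5  83. ]
centre [523.93650708  29.43977389] pitch 56.046488456351284 yaw -0.19410289236222955 -11.121276523637855
side 240 [501.8 -82.2  83. ]
side 214 [512.8 -27.   83. ]
side 189 [523.5  27.7  83. ]
side 167 [534.7  82.5  83. ]
side 149 [545.5 137.2  83. ]
centre [523.65946148  27.66992459] pitch 55.90204535439963 yaw -0.1966102401749631 -11.264936971078845
```

```bash
cat >> h.py <<'E'
from scipy.spatial.transform import Rotation as Ro
C=np.array([523.8,28.5]); YAW=-0.195; U=np.array([-np.sin(YAW),np.cos(YAW)])
def spot(i): return C+U*56*(i-2)
def plan(i,z):
    s=r.sense(); R=Ro.from_euler('xyz',s['tcp_rot']).as_matrix()
    t=np.array([*spot(i),z]); print('t',s['clock'],'pos',np.round(s['eef_pos'],1),'rot',np.round(s['tcp_rot'],3),'F',np.round(s['contact_force'],2),'open',s['opening'])
    print('shift cm',np.round(R.T@(t-s['eef_pos'])/10,2),'turn deg',np.round(np.degrees(-(np.pi+YAW-s['tcp_rot'][2])),1))
E
python3 -c "
from h import *
for i in range(5): print(i,spot(i))
plan(4,110)"
```

```text
0 [502.09814808 -81.37733899]
1 [512.94907404 -26.43866949]
2 [523.8  28.5]
3 [534.65092596  83.43866949]
4 [545.50185192 138.37733899]
t 1.5 pos [244.4 575.2 231.3] rot [-3.142 -0.     2.74 ] F [-0.01 -0.21  1.6 ] open 1.003789722525199
shift cm [-44.79 -28.43  12.13] turn deg -11.8
```

{"api": "drive_tool", "payload": {"moves": [[1,[-4,-2.5,0],-1],[1,[-8,-5,0],-2],[1,[-12,-7.6,0],-4],[1,[-16,-10.2,0],-5],[1,[-20,-12.7,0],-6],[1,[-24,-15.2,0],-7],[1,[-28,-17.8,1],-8],[1,[-32,-20.3,2],-9],[1,[-36,-22.8,3],-10],[1,[-40,-25.4,4],-11],[1,[-43,-27.3,5],-11.8],[1,[-44.8,-28.4,6],-11.8]], "grip_force": 60}}

```text
clock: 3.0
eef_pos: [546.6, 137.3, 171.0]
tcp_rot: [3.141, 0.0, 2.944]
contact_force: [-0.8, -0.3, -0.7]
opening: -0.002
```

```bash
python3 -c "
from h import *
plan(4,92)"
```

```text
t 3.0 pos [546.6 137.3 171. ] rot [3.141 0.    2.944] F [-0.8  -0.29 -0.74] open -0.0017758832732290492
shift cm [0.13 0.08 7.9 ] turn deg -0.1
```

{"api": "drive_tool", "payload": {"moves": [[1,[0,0,2],0],[1,[0.1,0.1,4],0],[1,[0.1,0.1,6],0],[1,[0.1,0.1,7.4],0],[1,[0.1,0.1,7.9],0],[1,[0.1,0.1,7.9],0]]}}

```text
clock: 3.75
eef_pos: [545.9, 138.7, 92.0]
tcp_rot: [3.141, 0.0, 2.944]
contact_force: [0.7, -0.0, 0.4]
opening: -0.001
```

```bash
python3 -c "
from h import *
plan(4,83)
save('side','s2.png')
f=save('wrist','w2.png')
for c,n in [('s2',(190,60,390,210))]:
    im=cv2.imread('pics/s2.png')[60:210,190:390]; cv2.imwrite('pics/s2z.png',cv2.resize(im,None,fx=4,fy=4))
"
```

```text
t 3.75 pos [545.9 138.7  92. ] rot [3.141 0.    2.944] F [ 0.66 -0.05  0.42] open -0.0010404069943080036
shift cm [ 0.03 -0.03  0.9 ] turn deg -0.1
```

View pics/s2z.png

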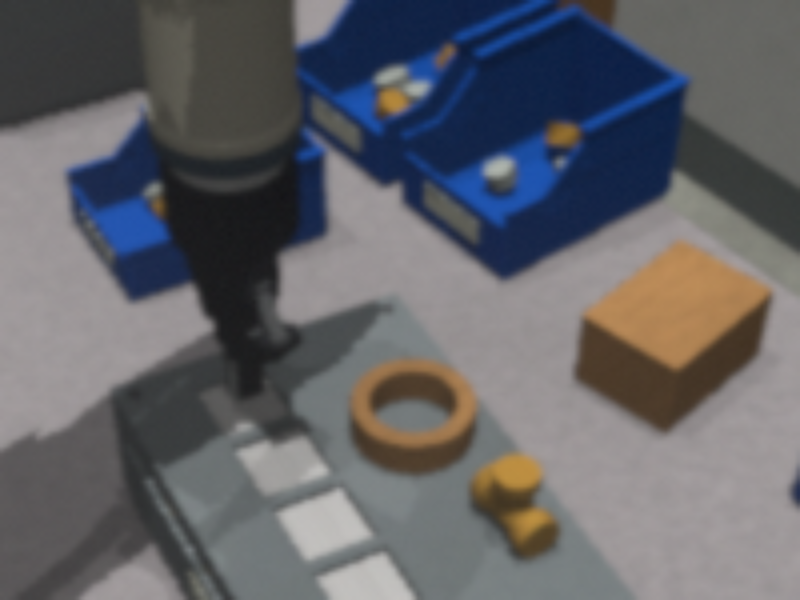

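View pics/w2.png

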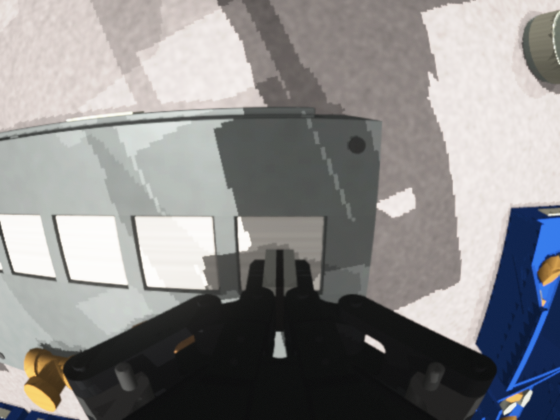

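The shut fingertips (wrist view, about (280,260)) are centred over plate 4, which spans roughly (237–325, 217–295). Next I'll lower onto it in small steps.

{"api": "drive_tool", "payload": {"moves": [[1,[0,0,0.5],0],[1,[0,0,0.8],0],[1,[0,0,0.95],0],[1,[0,0,1.05],0],[1,[0,0,1.1],0],[1,[0,0,1.1],0]]}}

```text
clock: 4.6
eef_pos: [546.2, 138.6, 83.0]
tcp_rot: [3.141, 0.001, 2.944]
contact_force: [-6.5, -1.6, 18.4]
opening: 0.002
```

Plate 4 is rigid (stopped at 83.0 with 18 N). On to plate 3.

{"api": "drive_tool", "payload": {"moves": [[1,[0,0,-1.2],0],[1,[0,-1,-1.2],0],[1,[0,-3,-1.2],0],[1,[0,-5,-1.2],0],[1,[0,-5.6,-1.2],0],[1,[0,-5.6,-0.7],0],[1,[0,-5.6,-0.3],0],[1,[0,-5.6,0],0],[1,[0,-5.6,0.1],0],[1,[0,-5.6,0.2],0],[1,[0,-5.6,0.2],0]]}}

```text
clock: 5.98
eef_pos: [535.2, 84.0, 81.0]
tcp_rot: [3.141, 0.001, 2.944]
contact_force: [-0.7, 1.2, 2.5]
opening: -0.005
```

```bash
python3 -c "
from h import *
plan(3,83)"
```

```text
t 5.975 pos [535.2  84.   81. ] rot [3.141e+00 1.000e-03 2.944e+00] F [-0.67  1.2   2.49] open -0.005246298217022608
shift cm [ 0.05 -0.07 -0.2 ] turn deg -0.1
```

Plate 3 gives: it reached 81.0 at about 2.5 N. Pressing it down.

{"api": "drive_tool", "payload": {"moves": [[1,[0,0,0.1],0],[1,[0,0,0.2],0],[1,[0,0,0.3],0],[1,[0,0,0.38],0],[1,[0,0,0.43],0],[1,[0,0,0.43],0],[1,[0,0,0.43],0],[1,[0,0,0.43],0],[1,[0,0,0.43],0],[1,[0,0,0.43],0]]}}

```text
clock: 7.22
eef_pos: [535.4, 84.0, 77.0]
tcp_rot: [3.141, 0.001, 2.944]
contact_force: [-1.5, 0.7, 7.7]
opening: 0.001
```

```bash
python3 -c "
from h import *
f=save('side','s3.png')
cv2.imwrite('pics/s3z.png',cv2.resize(f['color'][120:270,190:390,::-1],None,fx=4,fy=4))
"
```

```text
(no output)
```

View pics/s3z.png

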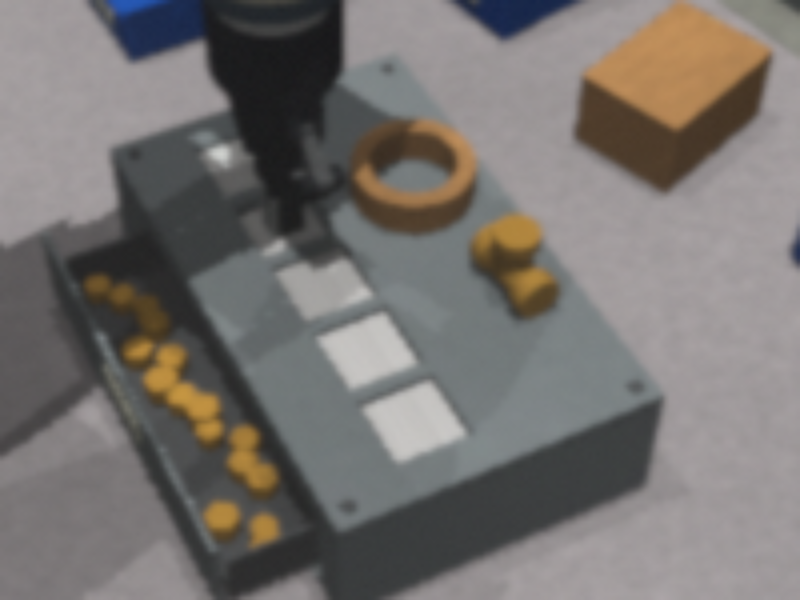

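The drawer is out (its front edge runs from (50,240) to (215,590) in the zoomed side view), and the tape and tee haven't moved. Raising the hand straight up.

{"api": "drive_tool", "payload": {"moves": [[1,[0,0,-0.5],0],[1,[0,0,-1.5],0],[1,[0,0,-3],0],[1,[0,0,-5],0],[1,[0,0,-7.5],0],[1,[0,0,-10],0],[1,[0,0,-12],0],[1,[0,0,-14],0],[1,[0,0,-15],0],[1,[0,0,-15],0],[1,[0,0,-15],0]]}}

```text
clock: 8.65
eef_pos: [534.7, 83.8, 226.4]
tcp_rot: [3.141, 0.001, 2.944]
contact_force: [-0.1, -0.4, -0.7]
opening: 0.002
```

```bash
python3 -c "
from h import *
plan(3,83)
f=save('side','s4.png')
cv2.imwrite('pics/s4z.png',cv2.resize(f['color'][120:270,190:390,::-1],None,fx=4,fy=4))
f=save('scene','c4.png')
# drawer front top edge (z=66), from zoomed side pixels
"
```

```text
t 8.65 pos [534.7  83.8 226.4] rot [3.141e+00 1.000e-03 2.944e+00] F [-0.06 -0.35 -0.68] open 0.0022193718156079544
shift cm [ 1.000e-02 -5.000e-02  1.434e+01] turn deg -0.1
```

View pics/s4z.png

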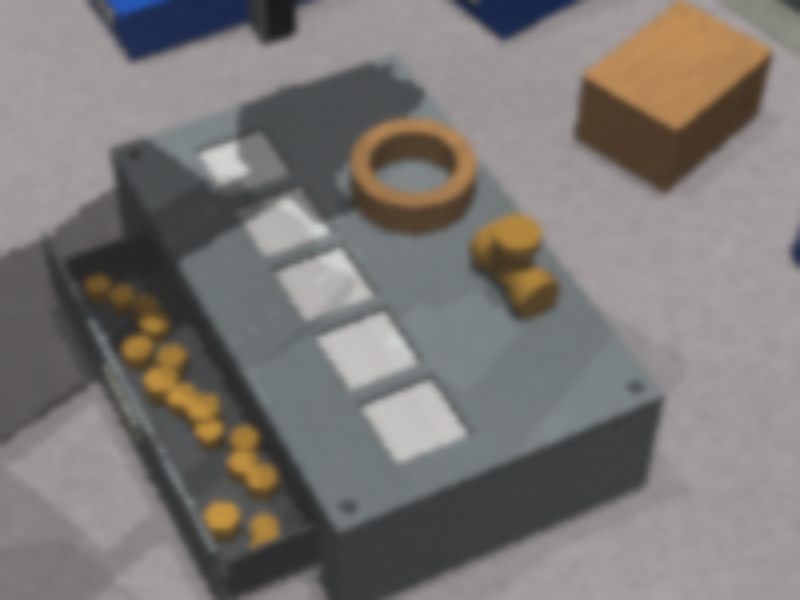

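View pics/c4.png

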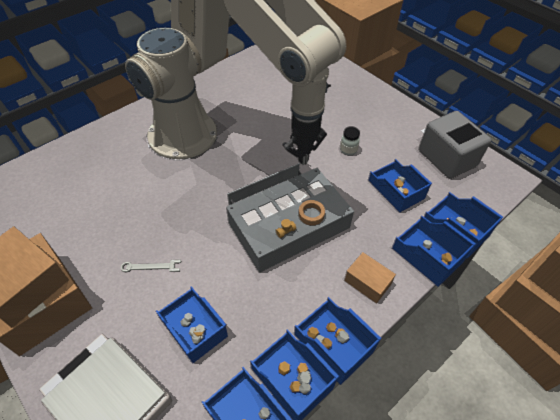

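```bash
python3 -c "
from h import *
f=r.grab_frame('side'); X=np.array([np.cos(YAW),np.sin(YAW)])
for p in [(50,238),(110,370),(215,568)]:
    q=ray(f,(190+p[0]/4,120+p[1]/4),66)[:2]-C; print('out mm',-(q@X)+30-104,'y',q@U)
"
```

```text
out mm 50.442112717795226 y 120.49455478775707
out mm 56.09774045175641 y 7.789179222661291
out mm 56.432983542875775 y -140.58047397406193
```

The measured extension of about 50–56 mm agrees with fully out (55 mm). The plates look flush and the hand is clear, so I'm handing in.

```bash
python3 -c "
from h import *
print(r.sign_off())"
```

```text
the job is handed in; nothing more can be done
None
```

The drawer is open, and I handed the job in at about 9 s of the 48 s allowed; no verdict was reported.

- **Finding the catch:** I located the five plates in both fixed cameras, which agreed to about 2 mm. I then felt along them with shut fingertips, starting at the +y end. Plate 4 was rigid, stopping at z = 83 mm with 18 N. Plate 3 gave way at about 2.5 N.
- **Pressing it:** I pressed plate 3 to its stop at z = 77 mm (6 mm in, about 8 N). I held it there while the drawer sprang out, then lifted the hand straight up to z = 226 mm.
- **Last checks:**
  - **Drawer:** it stands about 50–56 mm out by three rough points picked by eye in the side picture. The lowest, 50 mm, was at a corner that was hard to pick.
  - **Plate 3:** it looks level with the others; I could only judge this by eye.
  - **Loose things:** all six look unmoved by eye in the pictures.
  - **Hand:** it is clear, with force readings within noise.

No check failed or disagreed.

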